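# Free the tube block from the tilted clamp and weigh it

### The arm

A 6-joint arm with a two-finger parallel gripper is mounted at the origin on the work surface. World frame = base frame: x ahead of the robot, y to its left, z up, the work surface at z = 0. Lengths are in mm, angles in rad, forces in N, time in s.
With the tool pointing down it reaches from about 275 to 725 mm from the base axis. Payload 15.9 kg.
Tool frame: the origin (TCP) lies midway between the tips of the shut fingers; the grasp point (between the pads) lies 19 mm behind it; z points along the fingers, y is the line along which they close (so a half turn about z gives the same grasp; the last joint's range is limited). The gripper opens to 85 mm and grips with 20 to 120 N. Pads are 22 mm wide; open, the fingers measure 114 mm over their backs; the gripper's body (76 mm by 85 mm) begins 54 mm behind the grasp point. The pads swing forward as they close: fully open they stand 13 mm farther back than shut.
Start: joints at [-1.273, 0.213, -0.034, 1.323, 0, 1.571], TCP at [146.703, -477.979, 231.306] pointing down, gripper open.
Joint ranges: [-2.98, 2.98], [-0.74, 1.72], [-1.14, 1.35], [-2.1, 2.04], [-1.57, 1.44], [-3.14, 3.14]. Speed limits (rad/s): [1.89, 1.89, 2.39, 2.57, 3.14, 3.14].

### API

Orientations are given as a rotation vector (axis times angle).
In Python, from bench import ctrl gives the robot as it stands. The module is installed in compiled form; this text tells all that it offers. Calls block until the motion is done:
- ctrl.move_ptp(position, orientation): joint-space move of the TCP to a pose.
- ctrl.line_to(position, frame=None, rate=150): straight line of the TCP; frame=None keeps the orientation; rate is the mean speed in mm/s.
- ctrl.move_j(angles): joint-space move.
- ctrl.let_go() and ctrl.gripper_close(): open the fingers fully, or close them until they stop; the grip force is fixed at half the most.
- ctrl.hold(seconds).
- ctrl.ik(position, orientation): joint angles nearest the present ones, or None.
- ctrl.capture(name): name is "scene" or "top" or "wrist"; returns the picture (420x560x3 uint8, blue, green, red); there is no depth.
- ctrl.camera_model(name): a dict with "intrinsics" (3x3 intrinsics, pixels), "world_from_camera" (4x4, takes a point from camera to world coordinates); the wrist camera has in their place "hand_eye" (4x4, takes a point from camera to tool coordinates, whose origin is the TCP and whose axes are the flange's). Camera axes: x right, y up, looking along -z (the intrinsics and any distortion apply to the point x, -y, -z); pixel columns grow to the right and rows downward; lengths in mm; the calibration is good to about 2 mm. A picture is of the moment at which its call begins: read the wrist's pose just before it. camera_model takes no time and is no camera call.
A pose or a line that the arm cannot do raises ctrl.PlanningError and nothing moves.
- ctrl.finish_job(): hands the job in; it is judged then, once.
Readings, each from a call of its own:
- ctrl.read_time(): time.
- ctrl.read_q(): joint angles.
- ctrl.read_dq(): joint speeds.
- ctrl.read_joint_torque(): joint torques, N m.
- ctrl.read_position(): TCP position.
- ctrl.read_tcp_rot(): TCP orientation.
- ctrl.read_force(): force on the tool from outside, world axes, zero at the start.
- ctrl.read_moment(): the same for the moment, N m.
- ctrl.read_gripper_width(): finger opening in mm.
- ctrl.read_finger_force(): force on a finger pad.
Only numpy, scipy, OpenCV 4.12 (cv2) and the standard library are available. Lean on these libraries where they do the work, as an engineer would, in place of code of your own. Each camera call takes 0.05 s, during which the arm holds its last target. There are 200 camera calls.

### The job

Slide the orange jaw of the tilted clamp open, work the purple tube block out from under the lips of the jaws and set it down gently, level with its wells up, in the middle of the balance's steel pan: never bump or press the pan hard. Then push the empty clamp's jaw down the slope until it is fully home, and leave the tip box, the bottle and the jar where they stand.

Things in the scene. Friction and masses are not known exactly. Their poses are not given: they have to be found in the camera images.
- clamp: grey foot of a tilted clamp stand, fixed to the bench, 200 x 130 mm; origin on the bench under the middle of the block's seat, z up, x horizontal towards the high end of the slope
- cradle: the stand's fixed aluminium sloping plate, 190 (x -63 to 127) x 116 mm, tilted 30 degrees. Origin on its upper face, where the middle of the clamped block's underside rests; x points UP the slope, y across it, z square off the plate (up, leaning to the low side)
- fixed_lip (a point): middle of the edge of the lip on the fixed dark steel jaw at the low end; axes as the cradle's, where it lies at x -16, z 43 mm. The jaw is 44 mm wide (y), x -42 to -22 mm, 50 mm high; its lip overhangs the block 6 mm, at z 43 to 50 mm (3 mm above the block's top), so the block must shift over 6 mm up the slope before it can leave along z
- jaw (a joint): slide of the orange upper jaw along the cradle's x (m): about 0 to 0.003 at the start, when it holds the block; +0.040 = open stop, up the slope; -0.030 = fully home, at the end stop down the slope, its lip against the fixed jaw's lip (only possible when the block is out). Stiff: about 7 N of friction, it stays where it is left
- jaw_grip (a point): middle of the black upright grip fin on the orange jaw: 14 mm along the slope, 38 mm across, top 15 mm above this point, foot 24 mm below it on the jaw's top; 74 mm off the plate, axes as the cradle's. The jaw is 44 mm wide, 46 long, 50 high; its clamping face is 30 mm down the slope from the fin's middle; its lip overhangs the block 6 mm, at z 43 to 50 mm
- block: purple anodised aluminium tube block with 8 black wells on top, loose, about 0.34 kg, 44 (x) x 64 (y) x 40 mm (z); origin at the centre of its underside, z towards the wells. It starts clamped on the sloping plate with its x up the slope; its two end faces (64 mm apart along y) stick out 10 mm, give or take 4, beyond the 44 mm wide jaws
- balance: white laboratory balance, fixed, 220 x 170 mm, with a display on the -x side; origin on the bench under its centre, z up
- pan (a point): centre of the upper face of the balance's square steel pan, 130 x 130 mm, 70 mm above the bench; axes as the balance's. It gives a little: about 1 mm under 6 N
- tip_box: bystander: orange and white pipette tip box, 70 x 100 x 50 mm, loose; origin under its centre
- reagent: bystander: bottle with blue cap, 60 mm diameter, 110 mm high, loose; origin under its centre
- jar: bystander: jar with yellow lid, 60 mm diameter, 65 mm high, loose; origin under its centre
Mind the look-alikes: they are no part of the job. Of the things that look like the block, the larger one is meant. Leave any green look-alike of the clamp alone.

How it is judged (in metres and radians):
On the way, in this order (a step that is already met when the one before it is completed fails the run):
1. the jaw is slid open, at least 10 mm (value of joint jaw above 0.01 m), for 0.1 s.
2. the block is out of the clamp, its underside above the jaws (z of block in the frame of cradle above 0.05 m), for 0.1 s.
3. the block stands released on the pan (horizontal distance between block and pan below 0.025 m and z of block in the frame of pan below 0.004 m and angle between block's own z axis and vertical below 0.06 rad and contact force between block and the fingers below 0.1 N), for 0.2 s.
4. the empty jaw is pushed home (value of joint jaw below -0.026 m), for 0.1 s.
At the end, for the whole second after the job is handed in: The block rests level (within 0.06 rad), wells up, released and still on the pan, its centre within 25 mm of the pan's centre; the jaw is home (joint below -0.026 m) (horizontal distance between block and pan below 0.025 m and z of block in the frame of pan between -0.004 and 0.004 m and angle between block's own z axis and vertical below 0.06 rad and linear speed of block below 0.02 m/s and value of joint jaw below -0.026 m); the robot touches nothing.
It fails at once if the balance is bumped or pressed: the block bears on it with more than 20 N (contact force between block and balance above 20 N).
It fails at once if the robot itself presses on the balance with more than 10 N (contact force between any of the arm, the fingers and balance above 10 N).
It fails at once if the tip box is moved over 15 mm (distance of tip_box from where it was at the start of the episode above 0.015 m).
It fails at once if the bottle is moved over 15 mm (distance of reagent from where it was at the start of the episode above 0.015 m).
It fails at once if the jar is moved over 15 mm (distance of jar from where it was at the start of the episode above 0.015 m).
It also fails if it takes over 64 s, if anything falls off the work surface, if the arm or the gripper's body presses on something with over 40 N, if the wrist force passes 120 N, or if a joint passes its speed limit or range.

## Working session

There is one attempt and no reset: what is moved stays moved. The work goes in short steps, each a Python script; the robot and the scene stay as the last script left them, time stands still between calls to the robot, and variables do not carry over. Pictures are saved under pics/ and viewed, at most 10 in all, crops included, and the job is handed in when it is done.

```bash
mkdir -p pics; python3 - <<'E'
from bench import ctrl
import cv2
for n in("scene","top"):
    cv2.imwrite(f"pics/{n}0.png",ctrl.capture(n)); m=ctrl.camera_model(n); print(n,{k:(v.round(3).tolist() if hasattr(v,'round') else v) for k,v in m.items()})
print(ctrl.camera_model("wrist"),ctrl.read_tcp_rot(),ctrl.read_time())
E
```

```text
scene {'intrinsics': [[456.881, 0.0, 273.23], [0.0, 456.881, 207.732], [0.0, 0.0, 1.0]], 'world_from_camera': [[-0.388, -0.625, 0.677, 1326.422], [0.921, -0.254, 0.294, 341.988], [-0.012, 0.738, 0.675, 924.594], [0.0, 0.0, 0.0, 1.0]]}
top {'intrinsics': [[437.487, 0.0, 275.472], [0.0, 437.487, 212.377], [0.0, 0.0, 1.0]], 'world_from_camera': [[-0.012, 0.992, -0.123, 361.055], [-1.0, -0.013, -0.012, 2.807], [-0.014, 0.123, 0.992, 1291.791], [0.0, 0.0, 0.0, 1.0]]}
{'intrinsics': array([[320.40077251,   0.        , 280.94445714],
       [  0.        , 320.40077251, 211.92085127],
       [  0.        ,   0.        ,   1.        ]]), 'hand_eye': array([[ 8.20053374e-04,  9.53412281e-01,  3.01669272e-01,
         7.73511510e+01],
       [ 9.99999449e-01, -9.79640769e-04,  3.77726964e-04,
         6.59660644e-01],
       [ 6.55657044e-04,  3.01668796e-01, -9.53412559e-01,
        -1.42147093e+02],
       [ 0.00000000e+00,  0.00000000e+00,  0.00000000e+00,
         1.00000000e+00]])} [-3.10585773e+00 -4.65874074e-01  2.54255095e-04] 0.1
```

View pics/scene0.png

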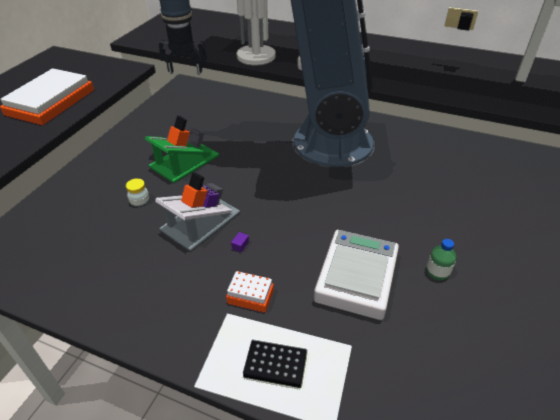

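View pics/top0.png

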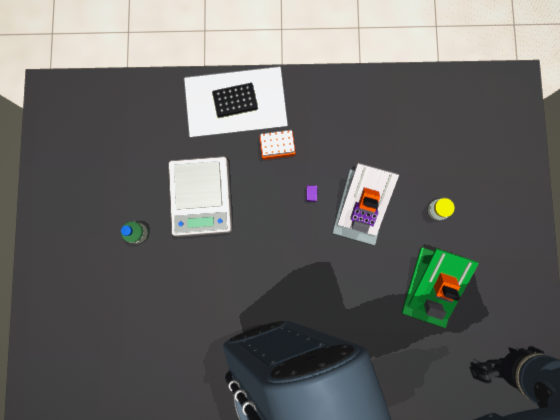

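The scene view shows the clamp at (200,205) with its jaw at (195,193), and the balance at (360,270). In the top view the clamp is at (365,205), the block at (364,214), the balance pan at (198,185), the bottle at (134,232), the jar at (443,208) and the tip box at (277,144). The green look-alike is at (440,285) and the small purple one at (312,193). I'll enlarge both views for accurate points.

```bash
cat > h.py <<'E'
import numpy as np, cv2
from scipy.spatial.transform import Rotation as R
from bench import ctrl
def cam(n):
    m=ctrl.camera_model(n); K=np.array(m["intrinsics"])
    if "hand_eye" in m:
        T=np.eye(4); T[:3,:3]=R.from_rotvec(ctrl.read_tcp_rot()).as_matrix(); T[:3,3]=ctrl.read_position()
        return K,T@np.array(m["hand_eye"])
    return K,np.array(m["world_from_camera"])
def proj(K,T,P):
    p=(np.atleast_2d(P)-T[:3,3])@T[:3,:3]*[1,-1,-1]; u=p@K.T
    return u[:,:2]/u[:,2:]
def ray(K,T,uv):
    return T[:3,3],T[:3,:3]@(np.linalg.inv(K)@[uv[0],uv[1],1]*[1,-1,-1])
def atz(c,uv,z):
    o,d=ray(*c,uv); return o+d*(z-o[2])/d[2]
E
python3 - <<'E'
from h import *
t=cam("top")
for n,uv,z in [("pan",(198,185),70),("block",(364,214),110),("tip",(277,144),50),("bottle",(127,231),110),("jar",(445,207),65),("small",(312,193),20)]: print(n,atz(t,uv,z).round())
a=cv2.imread("pics/top0.png")[155:255,325:405]; b=cv2.imread("pics/scene0.png")[165:255,150:245]
a=cv2.resize(a,None,fx=5,fy=5,interpolation=cv2.INTER_CUBIC); b=cv2.resize(b,None,fx=4,fy=4,interpolation=cv2.INTER_CUBIC)
o=np.zeros((500,780,3),np.uint8); o[:500,:400]=a; o[:360,400:780]=b; cv2.imwrite("pics/crop.png",o)
E
```

```text
pan [594. 237.  70.]
block [ 500. -223.  110.]
tip [715.  11.  50.]
bottle [462. 422. 110.]
jar [ 522. -459.   65.]
small [574. -90.  20.]
```

View pics/crop.png

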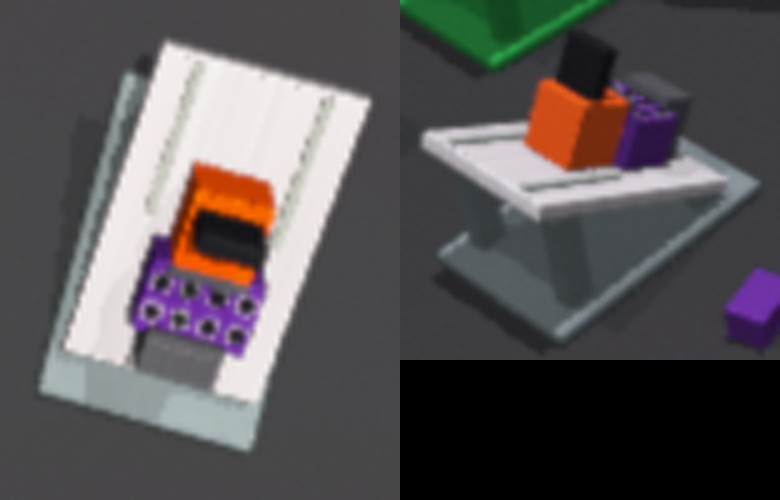

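```bash
cat > fit.py <<'E'
from h import *
from scipy.optimize import least_squares
def frame(p):
    Rm=R.from_euler("z",p[2]).as_matrix()@R.from_euler("y",-30,degrees=True).as_matrix()
    return Rm,np.array([p[0],p[1],p[3]])
def W(p,P): Rm,o=frame(p); return np.atleast_2d(P)@Rm.T+o
E
python3 - <<'E'
from fit import *
T=lambda x,y:(325+x/5-.4,155+y/5-.4)
S=lambda x,y:(150+(x-400)/4-.4,165+y/4-.4)
t,s=cam("top"),cam("scene")
obs=[(t,T(167,40),(127,58,0)),(t,T(370,97),(127,-58,0)),(t,T(248,403),(-63,-58,0)),(t,T(65,350),(-63,58,0)),
(s,S(423,136),(127,-58,0)),(s,S(540,208),(127,58,0)),(s,S(725,183),(-63,58,0))]
f=lambda p:np.concatenate([(proj(*c,W(p,P))[0]-uv) for c,uv,P in obs])
r=least_squares(f,[500,-223,-.3,70]); p=r.x
print(p.round(3),r.fun.round(1))
# block top corners z=40: estimate y offset; fin
for n,uv,q in [("blk left",T(147,327),(-22,32,40)),("blk right",T(240,357),(-22,-32,40)),("blkTopR",T(268,283),(22,-32,40)),("finL top",T(197,210),(59,19,89)),("finR top",T(268,232),(59,-19,89))]:
    print(n,np.round(uv,1),proj(*t,W(p,q)).round(1))
a=[((175,163)),((209,162)),((211,171))]
c=t
# balance pan corners
img=cv2.imread("pics/top0.png")[150:245,160:240]; 
o=cv2.resize(img,None,fx=6,fy=6,interpolation=cv2.INTER_CUBIC); cv2.imwrite("pics/bal.png",o)
E
```

```text
[ 5.16366e+02 -2.30125e+02 -2.96000e-01  5.73180e+01] [-1.   0.4 -0.2  0.6  1.3  0.  -0.9 -0.5 -0.6 -0.4 -0.6  0.4  0.3 -0. ]
blk left [354. 220.] [[349.7 219.4]]
blk right [372.6 226. ] [[372.1 225.8]]
blkTopR [378.2 211.2] [[377.3 211.7]]
finL top [364.  196.6] [[364.1 200.6]]
finR top [378.2 201. ] [[378.3 204.7]]
```

View pics/bal.png

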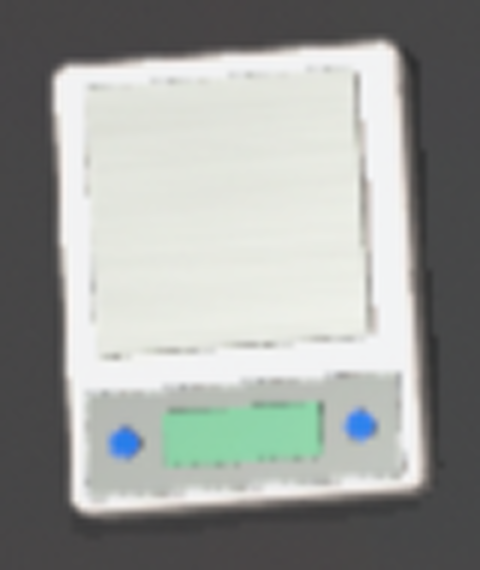

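The balance crop shows the pan corners at (90,85), (357,70), (372,333) and (100,357), so its centre is at full-image pixel (197.9,184.8), which puts the pan at about (594,237), yaw about 0.09. Next I'll move above the clamp in the grasp attitude for a close wrist view.

```bash
cat >> fit.py <<'E'
import json,os
P0=json.load(open("p.json")) if os.path.exists("p.json") else [516.4,-230.1,-.296,57.3]
def rot(p=P0): 
    Rm,_=frame(p); return R.from_matrix(np.c_[Rm[:,0],-Rm[:,1],-Rm[:,2]]).as_rotvec()
E
python3 - <<'E'
from fit import *
for q in [(20,0,180),(52,0,120),(52,0,54),(92,0,54),(22,0,54),(0,0,54),(0,0,0),(8,0,0),(8,0,120)]:
    a=ctrl.ik(W(P0,q)[0],rot()); print(q,None if a is None else np.round(a,2))
ctrl.move_ptp(W(P0,(20,0,180))[0],rot())
c=cam("wrist"); im=ctrl.capture("wrist"); cv2.imwrite("pics/w1.png",im); np.savez("w1.npz",K=c[0],T=c[1]); print(ctrl.read_time(),ctrl.read_force())
E
```

```text
(20, 0, 180) [-0.5  -0.24 -0.66  0.64  0.1   2.96]
(52, 0, 120) [-0.47 -0.09 -0.63  0.51  0.09  2.99]
(52, 0, 54) [-0.46  0.03 -0.67  0.35  0.08  3.  ]
(92, 0, 54) [-0.45  0.08 -0.57  0.41  0.08  3.01]
(22, 0, 54) [-0.47 -0.   -0.75  0.3   0.09  2.99]
(0, 0, 54) [-0.48 -0.02 -0.81  0.27  0.09  2.98]
(0, 0, 0) [-0.47  0.11 -0.82  0.13  0.08  2.99]
(8, 0, 0) [-0.46  0.11 -0.8   0.14  0.08  3.  ]
(8, 0, 120) [-0.49 -0.16 -0.75  0.47  0.1   2.97]
1.625 [ 0.41291815 -0.67083388 -0.01830287]
```

View pics/w1.png

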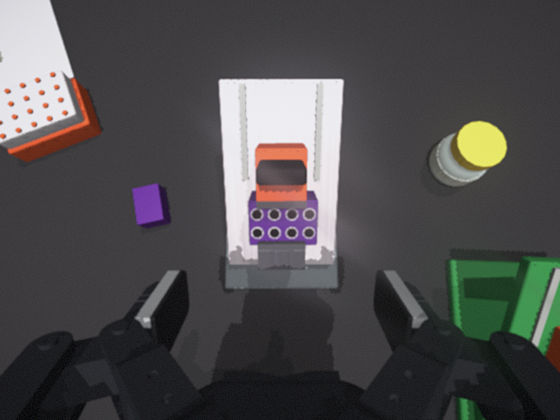

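The wrist view shows the plate corners at (220,80), (344,80), (335,265) and (227,264). The block's top spans (249..317, 194..244), the orange jaw (257..307, 145..200) and the black fin (257..307, 160..185). I'll refit with these.

```bash
python3 - <<'E'
from fit import *
d=np.load("w1.npz"); w=(d["K"],d["T"]); t,s=cam("top"),cam("scene")
T=lambda x,y:(325+x/5-.4,155+y/5-.4)
S=lambda x,y:(150+(x-400)/4-.4,165+y/4-.4)
obs=[(t,T(167,40),(127,58,0)),(t,T(370,97),(127,-58,0)),(t,T(248,403),(-63,-58,0)),(t,T(65,350),(-63,58,0)),
(s,S(423,136),(127,-58,0)),(s,S(540,208),(127,58,0)),(s,S(725,183),(-63,58,0))]
wo=[(w,(220,80),(127,58,0)),(w,(344,80),(127,-58,0)),(w,(335.5,265),(-63,-58,0)),(w,(226.5,264),(-63,58,0))]
for o in (wo,obs+wo):
    f=lambda p:np.concatenate([(proj(*c,W(p,P))[0]-uv)*(1 if c is w else 2) for c,uv,P in o])
    r=least_squares(f,P0); p=r.x; print(p.round(3),r.fun.round(1))
    for n,q in [("blk L low",(-22,32,40)),("R low",(-22,-32,40)),("fin top up",(59,19,89)),("fin top dn",(45,-19,89)),("fin foot up",(59,19,50)),("jaw rear top",(68,22,50)),("jaw lip",(16,-22,50)),("jaw rear base",(68,22,0)),("fixlip",(-16,22,50)),("fix low",(-42,22,50))]: print(n,proj(*w,W(p,q))[0].round(1),end="; ")
json.dump(p.tolist(),open("p.json","w"))
im=cv2.imread("pics/w1.png")[130:280,210:350]; cv2.imwrite("pics/w1c.png",cv2.resize(im,None,fx=4,fy=4,interpolation=cv2.INTER_CUBIC))
E
```

```text
[ 5.13200e+02 -2.30373e+02 -3.01000e-01  5.77590e+01] [-0.6 -0.6  0.5 -0.  -2.   0.1  2.1  0.6]
blk L low [247.4 245. ]; R low [314.8 245.4]; fin top up [255.3 169.3]; fin top dn [307.1 188.4]; fin foot up [259.  161.2]; jaw rear top [255.2 150.4]; jaw lip [306.2 210.2]; jaw rear base [259.2 144.3]; fixlip [257.  243.4]; fix low [257.5 269. ]; [ 5.14916e+02 -2.30614e+02 -2.99000e-01  5.59110e+01] [-1.5  2.1 -0.1  2.7  2.7  1.2 -1.6 -0.2 -0.8 -1.  -1.2  0.7  0.9  0.
 -0.6 -0.9 -0.4 -0.5 -2.5 -1.4  2.3 -0.8]
blk L low [247.4 243.5]; R low [314.4 243.8]; fin top up [255.2 168. ]; fin top dn [306.5 186.9]; fin foot up [258.8 160.2]; jaw rear top [255.  149.4]; jaw lip [305.7 208.7]; jaw rear base [259.  143.5]; fixlip [257.  241.8]; fix low [257.5 267.3];
```

View pics/w1c.png

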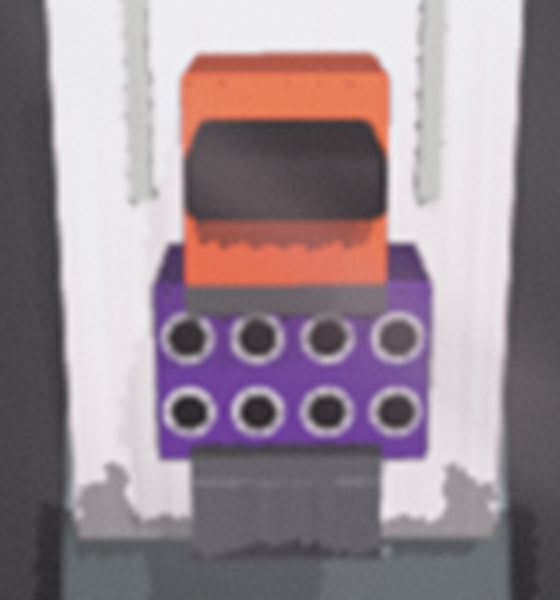

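The crop agrees with the model within about 1 mm: the jaw sits at about +1.5 mm and the block is offset about -2.4 mm in y. Next I'll grip the fin and slide it open.

```bash
cat >> fit.py <<'E'
def L(q,rate=150): ctrl.line_to(W(P0,q)[0],rot(),rate)
def loc():
    Rm,o=frame(P0); return ((np.array(ctrl.read_position())-o)@Rm).round(1)
def st(s=""):
    Rm,_=frame(P0); print(s,"t",round(ctrl.read_time(),2),"loc",loc(),"w",round(float(ctrl.read_gripper_width()),1),"F",(np.array(ctrl.read_force())@Rm).round(1),"ff",np.round(ctrl.read_finger_force(),1))
E
python3 - <<'E'
from fit import *
ctrl.move_ptp(W(P0,(53,0,110))[0],rot()); st("above")
L((53,0,57),80); st("down")
ctrl.gripper_close(); st("closed")
L((73,0,57),60); st("20")
L((91,0,57),60); st("38")
c=cam("wrist"); cv2.imwrite("pics/w2.png",ctrl.capture("wrist")); np.savez("w2.npz",K=c[0],T=c[1])
E
```

```text
above t 2.03 loc [ 52.1  -0.4 109. ] w 85.5 F [-0.3  0.3 -0.3] ff 0.0
down t 2.85 loc [53.3 -0.1 57.4] w 84.8 F [-0.8  0.1  0.5] ff 0.0
closed t 3.35 loc [53.3  0.3 57.4] w 37.4 F [-1.4  3.4 10.7] ff 58.7
20 t 3.83 loc [73.5  0.4 57.4] w 37.2 F [-1.7  4.6  9.6] ff 58.8
38 t 4.28 loc [91.5  0.5 57.4] w 37.4 F [-0.8  4.8  7.9] ff 58.9
```

View pics/w2.png

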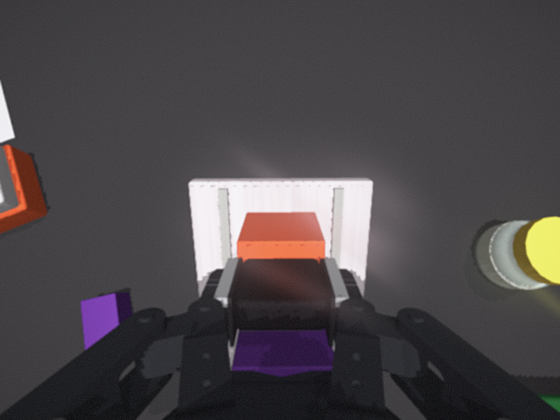

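The jaw is open: the picture shows a gap between the orange jaw (240..325, 212..260) and the purple block (235..335, 330..370), with the fin between the fingers. Now the block.

```bash
python3 - <<'E'
from fit import *
ctrl.let_go(); st("rel")
L((91,0,115)); ctrl.line_to(W(P0,(0,-2.4,110))[0],rot(),150)
c=cam("wrist"); cv2.imwrite("pics/w3.png",ctrl.capture("wrist"))
pr=lambda q:proj(*c,W(P0,q))[0].round(1)
print("blk top low L/R, up L/R",pr((-22,29.6,40)),pr((-22,-34.4,40)),pr((22,29.6,40)),pr((22,-34.4,40)),"jaw lip@39",pr((55,22,50)))
st("above")
E
```

```text
rel t 4.87 loc [91. -0. 57.] w 85.2 F [0.1 0.3 0.3] ff 0.0
blk top low L/R, up L/R [236.3 255.6] [324.5 255.7] [233.6 196.9] [327.2 197. ] jaw lip@39 [241.2 149.8]
above t 6.21 loc [  1.2  -2.5 110. ] w 85.5 F [ 0.3 -1.  -0.6] ff 0.0
```

View pics/w3.png

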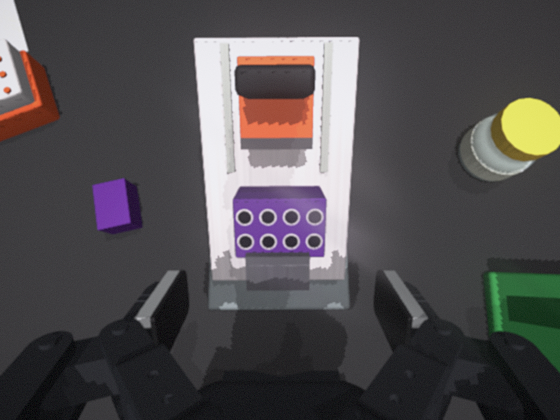

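The block's top spans (234..326, 197..256), matching the prediction within 1 px, and the jaw is open with its lip near row 148. Now I'll grasp the block.

```bash
python3 - <<'E'
from fit import *
L((0,-2.4,2),90); st("down")
ctrl.gripper_close(); st("closed")
L((0,-2.4,3.2),20); st("lift1")
L((16,-2.4,3.2),50); st("shift")
L((16,-2.4,30),50); st("lift30")
L((16,-2.4,140),120); st("up")
E
```

```text
down t 7.56 loc [ 0.4 -2.4  2.4] w 85.3 F [0.3 0.3 0.7] ff 0.0
closed t 7.91 loc [ 0.4 -2.4  2.5] w 63.6 F [-2.6  0.8 15.5] ff 62.4
lift1 t 8.16 loc [ 0.4 -2.5  3.4] w 63.6 F [ 1.5  0.7 -0.3] ff 66.8
shift t 8.62 loc [16.1 -2.4  3.1] w 63.5 F [-0.9  0.8 -2.8] ff 66.9
lift30 t 9.31 loc [16.1 -2.4 30.1] w 63.6 F [-1.6  0.1 -2.4] ff 66.9
up t 10.38 loc [ 15.5  -2.3 139.5] w 63.0 F [-1.7 -0.2 -2.5] ff 66.9
```

```bash
cat >> fit.py <<'E'
def down(h): c,s=np.cos(h),np.sin(h); return R.from_matrix(np.c_[[c,s,0],[s,-c,0],[0,0,-1]]).as_rotvec()
E
python3 - <<'E'
from fit import *
Rd=down(.7)
ctrl.move_ptp([540,0,240],down(.3))
ctrl.move_ptp([594,237,200],Rd); ctrl.line_to([594,237,130],Rd,100)
print(ctrl.read_position(),ctrl.read_force(),ctrl.read_gripper_width(),ctrl.read_time())
c=cam("wrist"); np.savez("w4.npz",K=c[0],T=c[1]); cv2.imwrite("pics/w4.png",ctrl.capture("wrist"))
a=R.from_euler("z",.075).as_matrix()
for z,o in((70,(594,237)),(130,(594,237))): print([proj(*c,np.array([o[0],o[1],z])+a@[x,y,0])[0].round(0).tolist() for x,y in((65,65),(65,-65),(-65,-65),(-65,65))])
E
```

```text
[594.4031443  236.94958551 130.78363303] [-0.56933139 -0.47500631 -2.64973854] 63.28459034413249 13.1917
[[255.0, 87.0], [416.0, 210.0], [299.0, 342.0], [148.0, 250.0]]
[[243.0, 77.0], [466.0, 246.0], [304.0, 413.0], [102.0, 299.0]]
```

View pics/w4.png

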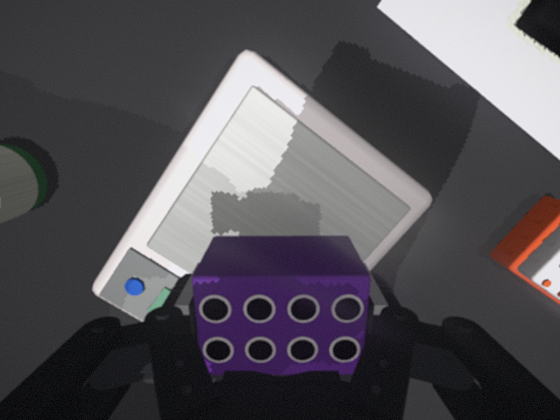

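The pan corners at (255,87), (410,208) and (147,245) match the prediction within a few px. The block's front edges run at (193..370, 277) and (212..352, 237). I'll check those against a level block, then lower it slowly.

```bash
python3 - <<'E'
from fit import *
c=cam("wrist"); p=np.array(ctrl.read_position()); Rt=R.from_rotvec(ctrl.read_tcp_rot()).as_matrix()
for q in((22,32,2.4),(22,-32,2.4),(22,32,-37.6),(22,-32,-37.6),(-22,32,-37.6)): print(q,proj(*c,p+Rt@q)[0].round(1))
Rd=down(.7)
ctrl.line_to([594,237,82],Rd,60); ctrl.hold(.2)
f0=np.array(ctrl.read_force())[2]; print(ctrl.read_position(),f0)
z=82
while z>68:
    z-=.5; ctrl.line_to([594,237,z],Rd,10); f=ctrl.read_force()[2]-f0
    if z<76: print(z,round(ctrl.read_position()[2],2),round(f,2))
    if f>2: break
print(ctrl.read_time(),ctrl.read_moment())
E
```

```text
(22, 32, 2.4) [346.1 230.6]
(22, -32, 2.4) [213.3 230.4]
(22, 32, -37.6) [367.4 269.9]
(22, -32, -37.6) [191.1 269.7]
(-22, 32, -37.6) [358.4 367.7]
[594.21826203 237.095063    82.38798302] -2.8516212318676035
75.5 75.47 -0.46
75.0 74.97 -0.4
74.5 74.46 -0.77
74.0 73.97 -0.05
73.5 73.45 -0.47
73.0 72.95 0.76
72.5 72.46 0.1
72.0 71.98 -1.22
71.5 71.46 0.4
71.0 70.96 -0.87
70.5 70.46 0.07
70.0 69.97 0.41
69.5 69.48 0.5
69.0 68.96 -0.9
68.5 68.49 -0.23
68.0 67.99 -0.08
21.3917 [-0.01805416 -0.00908885  0.03574073]
```

```bash
python3 - <<'E'
from fit import *
Rd=down(.7)
rd=lambda:np.mean([(ctrl.hold(.02),ctrl.read_force()[2])[1] for _ in range(5)])
f0=rd(); z=68; print(f0)
while z>62:
    z-=.4; ctrl.line_to([594,237,z],Rd,15); f=rd()-f0
    print(round(z,1),round(f,2))
    if f>2: break
print(ctrl.read_time(),ctrl.read_moment())
im=ctrl.capture("scene")[220:320,300:420]; cv2.imwrite("pics/s5.png",cv2.resize(im,None,fx=5,fy=5,interpolation=cv2.INTER_CUBIC))
E
```

```text
-2.7191640459394173
67.6 0.77
67.2 3.0
22.1417 [-0.11062998  0.10551381  0.03016272]
```

View pics/s5.png

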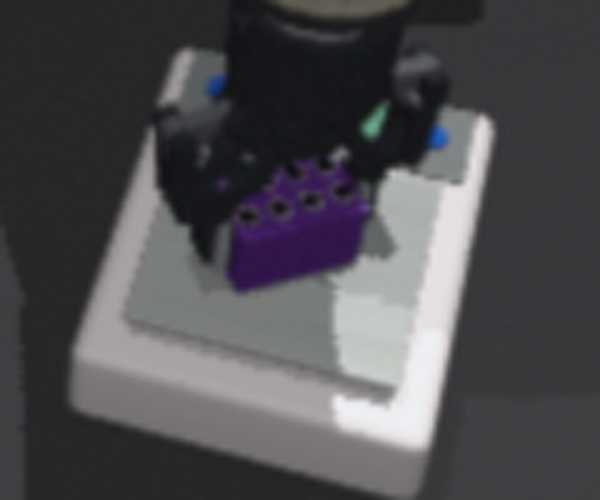

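The scene crop shows the block on the pan between the fingers, and it reads level. Contact came at 67.2 with a light 3 N. I'll release, retreat and check numerically by purple segmentation.

```bash
python3 - <<'E'
from fit import *
Rd=down(.7)
ctrl.let_go(); ctrl.hold(.2); print(ctrl.read_gripper_width(),ctrl.read_finger_force())
ctrl.line_to([594,237,100],Rd,50); ctrl.line_to([594,237,220],Rd,150); ctrl.hold(.3)
c=cam("wrist"); im=ctrl.capture("wrist"); cv2.imwrite("pics/w6.png",im)
h=cv2.cvtColor(im,cv2.COLOR_BGR2HSV); m=cv2.inRange(h,(125,100,40),(155,255,255))
m=cv2.morphologyEx(m,cv2.MORPH_CLOSE,np.ones((25,25)))
n,l,s,ce=cv2.connectedComponentsWithStats(m)
for i in range(1,n):
    if s[i,4]>300: print(s[i],ce[i].round(1),cv2.minAreaRect(np.argwhere(l==i)[:,::-1].astype(np.float32)))
a=R.from_euler("z",.7).as_matrix()
for z in(70,110):print(z,[proj(*c,np.array([594,237,z])+a@[x,y,0])[0].round(1).tolist() for x,y in((22,32),(22,-32),(-22,-32),(-22,32),(0,0))])
# well rings: bright small circles within block
b=R.from_euler("z",.08).as_matrix(); print("pan",[proj(*c,np.array([594,237,70])+b@[x,y,0])[0].round(1).tolist() for x,y in((65,65),(65,-65),(-65,-65),(-65,65))])
m2=(l==np.argmax(s[1:,4])+1).astype(np.uint8)
q=cv2.approxPolyDP(cv2.findContours(m2,0,2)[0][0],6,True); print("poly",q[:,0].tolist())
print(ctrl.read_time())
E
```

```text
85.15761473935946 0.0
[ 244  182   76   51 2669] [284.9 212.4] ((281.5619812011719, 207.09877014160156), (49.170162200927734, 75.78484344482422), 88.85424041748047)
70 [[245.6, 173.1], [315.3, 173.1], [313.7, 218.4], [247.1, 218.4], [280.4, 196.3]]
110 [[240.4, 182.4], [320.3, 182.5], [318.3, 233.7], [242.3, 233.6], [280.3, 208.7]]
pan [[262.8, 93.5], [378.4, 180.5], [295.2, 281.8], [185.5, 211.5]]
poly [[318, 182], [299, 183], [297, 202], [263, 202], [256, 191], [256, 205], [244, 207], [245, 231], [316, 231]]
24.8583
```

The block sits within a few mm of the expected place. Next, push the jaw home.

```bash
python3 - <<'E'
from fit import *
ctrl.move_ptp([540,0,280],down(.3))
ctrl.move_ptp(W(P0,(91,0,120))[0],rot()); L((91,0,57),80); st("down")
ctrl.gripper_close(); st("closed")
L((30,0,57),60); st("30")
Rm,_=frame(P0); x=30
while x>17:
    x-=1; L((x,0,57),15); f=(np.array(ctrl.read_force())@Rm)[0]
    if x<27: print(x,loc()[0],round(f,1))
    if f>16: break
st("end")
E
```

```text
down t 27.82 loc [91.3 -0.  57.3] w 85.2 F [-0.3  0.   1.4] ff 0.0
closed t 28.32 loc [91.2  0.5 57.4] w 37.2 F [-2.3  3.4 10.8] ff 58.9
30 t 29.49 loc [30.9  0.2 57.5] w 37.2 F [2.5 2.4 7.6] ff 61.1
26 27.3 4.2
25 26.3 4.1
24 25.3 4.4
23 24.4 4.0
22 23.3 4.8
21 22.3 4.7
20 21.9 7.3
19 21.8 12.0
18 21.8 18.0
end t 32.49 loc [21.8  0.1 57.6] w 36.9 F [ 18.    3.6 -13.7] ff 62.4
```

```bash
python3 - <<'E'
from fit import *
ctrl.let_go(); L((20,0,57),20); L((20,0,130),100); ctrl.move_ptp(W(P0,(20,0,180))[0],rot()); ctrl.hold(.3); st()
c=cam("wrist"); im=ctrl.capture("wrist"); h=cv2.cvtColor(im,cv2.COLOR_BGR2HSV)
m=cv2.inRange(h,(3,150,150),(14,255,255)); m[:, :200]=0; m[:,360:]=0; ys=np.where(m.sum(1)>255*20)[0]; print("orange rows",ys.min(),ys.max(),"pred j=-30: rear base,rear top,lip",[proj(*c,W(P0,q))[0].round(1) for q in((38,22,0),(38,22,50),(-14,22,50))])
t=cam("top"); T=ctrl.capture("top"); h=cv2.cvtColor(T,cv2.COLOR_BGR2HSV)
m=cv2.inRange(h,(125,100,40),(155,255,255)); m=cv2.morphologyEx(m,cv2.MORPH_CLOSE,np.ones((5,5))); n,l,s,ce=cv2.connectedComponentsWithStats(m)
for i in range(1,n):
    if s[i,4]>60: print(s[i],atz(t,ce[i],110).round(1))
print(ctrl.read_time())
E
```

```text
t 34.77 loc [1.930e+01 1.000e-01 1.792e+02] w 85.3 F [-0.5 -0.1  1. ] ff 0.0
orange rows 223 231 pred j=-30: rear base,rear top,lip [array([259.2, 171. ]), array([255.3, 181.5]), array([256.7, 237.5])]
[183 170  28  26 385] [592.4 232.9 110. ]
[306 185  12  17 187] [559.5 -81.  110. ]
34.875
```

```bash
python3 -c "
from bench import ctrl
print(ctrl.finish_job())"
```

```text
the job is handed in; nothing more can be done
None
```

I handed the job in at about 35 s of the 64 s allowed: the block stands released about 5 mm from the pan's centre, the empty jaw is against its home stop, and no planned path came near the tip box, bottle or jar; the hand-in returned no verdict.

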